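Tip a drained tube rack onto its base and slide it home

TASK

The purple tube rack has been left standing on its end on the black instrument deck: push it over, away from the robot, so that it lies flat with its tube holes facing up, then push it along the deck until its end sits flush against the aluminium stop rail. Only push with the fingers: do not pinch or lift the rack. Leave the white rack standing where it is and do not disturb anything else.

Things in the scene. Friction and masses are not known exactly. Their poses are not given: they have to be found in the camera images.
- purple_rack: Purple tube rack, block 124 x 84 x 44 mm, standing on an 84 x 44 mm end. Origin at its centre; own z along the 124 mm length (up at start), y along the 84 mm width, x along the 44 mm thickness: holes face at x = -22 mm, facing the robot at start, plain underside at x = +22 mm. About 0.2 kg. Centre starts 180-210 mm short of the rail's face, yaw within 0.25 rad of the deck's.
- purple_rack_top: holes half of the purple rack (22 x 84 x 124 mm, lighter purple, dark holes), fixed to it, same axes; origin at this half's centre. Pushed near its upper edge the rack tips about its far lower edge, and past 20 degrees of lean falls by itself
- purple_rack_base: underside half of the purple rack (22 x 84 x 124 mm, darker purple), fixed to it, same axes; origin at this half's centre. Once tipped it lies on the deck, the rack's long axis about towards the rail and its top 44 mm above the deck; it slides when pushed at its near end
- white_rack: White tube rack, block 124 x 84 x 44 mm, standing on an 84 x 44 mm end. Origin at its centre; own z along the 124 mm length (up at start), y along the 84 mm width, x along the 44 mm thickness: holes face at x = -22 mm, facing the robot at start, plain underside at x = +22 mm. Light grey underside. Yaw within 0.25 rad of the deck's. It must stay standing.
- deck: fixed black plate 300 (x) x 420 (y) x 12 mm, top at z = 12 mm, with an aluminium stop rail across its far side, near face at x = +120 mm, 14 mm above the top. Origin: centre of the underside; x points away from the robot to the rail, yaw within 0.25 rad of the robot's. The racks stand about 115 mm either side of the middle, purple on either side
- vial: small jar with red cap, 24 mm diameter, 50 mm tall, standing on the deck's middle line near the robot's side; origin at the centre of its underside
- amber_bottle: amber bottle, 60 mm diameter, 130 mm tall, left of the deck; origin under its centre
- jar: jar with blue cap, 66 mm diameter, 70 mm tall, right of the deck; origin under its centre
- beaker: clear open beaker, 68 mm diameter, 90 mm tall, left of the deck; origin under its centre
- tip_box: closed orange tip box with a white panel on its lid, 120 x 85 x 60 mm, right of the deck; origin under its centre
- timer: grey bench timer 60 x 60 x 22 mm, lying on the table left of the deck; origin under its centre
Things that resemble listed ones, but are neither listed nor needed, are in the scene too. Leave any yellow look-alike of the white_rack alone. Leave any yellow look-alike of the purple_rack alone.

How it is judged:
By the outcome, as a careful person would: the job done as asked, in the order asked, and still so for the second after the job is handed in, with the robot touching nothing.
It also fails if it takes over 54 s, if anything falls off the work surface, if the arm or the gripper's body presses on something with over 40 N, if the wrist force passes 120 N, or if a joint passes its speed limit or range.

ROBOT

A 6-joint arm with a two-finger parallel gripper is mounted at the origin on the work surface. World frame = base frame: x ahead of the robot, y to its left, z up, the work surface at z = 0. Lengths are in mm, angles in rad, forces in N, time in s.
With the tool pointing down it reaches from about 275 to 750 mm from the base axis. Payload 10.2 kg.
Tool frame: the origin (TCP) lies midway between the tips of the shut fingers; the grasp point (between the pads) lies 19 mm behind it; z points along the fingers, y is the line along which they close (so a half turn about z gives the same grasp; the last joint's range is limited). The gripper opens to 85 mm and grips with 20 to 120 N. Pads are 22 mm wide; open, the fingers measure 114 mm over their backs; the gripper's body (76 mm by 85 mm) begins 54 mm behind the grasp point. The pads swing forward as they close: fully open they stand 13 mm farther back than shut.
Start: joints at [0.906, 0.313, 1.498, -0, 1.331, -0.223], TCP at [224.486, 474.592, 231.294] pointing down, gripper open.
Joint ranges: [-2.94, 2.94], [-0.97, 2.17], [0.19, 2.56], [-1.23, 4.37], [0.02, 3.11], [-2.88, 2.88]. Speed limits (rad/s): [2.39, 2.39, 3.01, 3.14, 3.14, 3.14].

INTERFACE

Orientations are given as a unit quaternion [w, x, y, z].
In Python, from rig import ctrl gives the robot as it stands.
- The arm moves only by the tool arm_command, never from a script. Its argument "increments" is a list of rows, each an object with "dr": the turn, a rotation vector about the tool's x, y, z in units of pi/4 rad (1.0 is pi/4 rad), a list of three; "offset": the shift along the tool's x, y, z in units of 120 mm (1.0 is 120 mm), a list of three; "hand": the opening, from -1 (shut) to 1 (fully open). A call has 1 to 8 rows; each row shifts and turns the commanded pose from where the row before left it, along the tool's axes as they then stand; what a row does not reach is not made up. A row lasts 1/10 s, in which the tool goes at most 50 mm and 8.59 degrees, less where a joint would pass 70% of its speed; a pose out of reach is approached as far as the arm can. A call with a number of a shift or a turn outside -1 to 1 is refused whole. A call with a gripper value outside its range is refused whole. The fingers move at their own pace and stop on an object; "grip_force" is the grip in N (left out, the last holds). Time passes only in rows, so rows that do not move let the fingers close. It gives the time, the measured TCP pose, the force, the opening and the grip force at its end, in the units of the state.
- ctrl.sense(): the state, without advancing time (a new reading comes with each control period).
- ctrl.capture(name): name is "scene" or "top" or "wrist"; returns the picture (480x640x3 uint8, red, green, blue); there is no depth.
- ctrl.camera_info(name): a dict with "K" (3x3 intrinsics, pixels), "dist" ([k1, k2, p1, p2, k3] as OpenCV has them; the pictures are not rectified), "R" (3x3) and "t" (3): a world point X has camera coordinates R X + t. Camera axes: x right, y down, z forward; pixel columns grow to the right and rows downward; lengths in mm; the calibration is good to about 2 mm. A picture is of the moment at which its call begins: read the wrist's pose just before it. camera_info takes no time and is no camera call; for the wrist camera it gives the pose at the moment of the call.
- ctrl.finish_job(): hands the job in; it is judged then, once.
The state is a dict: "time_s": time; "joints": joint angles; "dq": joint speeds; "tau": joint torques, N m; "eef_pos": TCP position; "ee_rot": TCP orientation; "force": force on the tool from outside, world axes, zero at the start; "wrist_torque": the same for the moment, N m; "grip_width": opening from 0.0 (shut) to 1.0 (fully open); "grip_force": force on a finger pad.
Only numpy, scipy, OpenCV 4.12 (cv2) and the standard library are available. Lean on these libraries where they do the work, as an engineer would, in place of code of your own. Each camera call takes 0.05 s, during which the arm holds its last target. There are 200 camera calls.

## Working session

There is one attempt and no reset: what is moved stays moved. The work goes in short steps, Python scripts to look and compute and a tool call to move; the robot and the scene stay as the last step left them, time stands still between calls to the robot, and variables do not carry over. Pictures are saved under pics/ and viewed, at most 10 in all, crops included, and the job is handed in when it is done.

Besides the shell and the picture viewer there is one more tool, called after ">>>" by a JSON object that holds its "fn" and its "kwargs", one argument or row to a line. arm_command: Moves the arm, as the interface text tells. Shifts and turns lie within -1 to 1; 1 stands for 120 mm of shift or pi/4 rad of turn. Its arguments: {"type":"object","properties":{"increments":{"type":"array"},"grip_force":{"type":"number"}},"required":["increments"]}

```bash
mkdir -p pics; ls
python3 - <<'E'
from rig import ctrl
import cv2,numpy as np
np.set_printoptions(precision=3,suppress=True)
s=ctrl.sense();print(s['time_s'],s['eef_pos'],s['ee_rot'])
for n in("scene","top"):
    im=ctrl.capture(n);cv2.imwrite(f"pics/{n}0.png",im[:,:,::-1])
    c=ctrl.camera_info(n);print(n,[np.array(c[k]) for k in c])
E
```

```text
pics
0.0 [224.314 474.365 230.733] [-0.     0.219  0.976 -0.001]
scene [array([[602.922,   0.   , 335.512],
       [  0.   , 602.922, 244.897],
       [  0.   ,   0.   ,   1.   ]]), array([0.065, 0.   , 0.   , 0.   , 0.   ]), array([[ 0.513,  0.858, -0.012],
       [ 0.463, -0.288, -0.838],
       [-0.723,  0.424, -0.545]]), array([-229.249, -181.464, 1976.459])]
top [array([[566.523,   0.   , 318.325],
       [  0.   , 566.523, 236.5  ],
       [  0.   ,   0.   ,   1.   ]]), array([0.017, 0.   , 0.   , 0.   , 0.   ]), array([[ 0.02 , -1.   ,  0.004],
       [-0.998, -0.021, -0.065],
       [ 0.065, -0.002, -0.998]]), array([ -32.192,  489.125, 1581.221])]
```

View pics/scene0.png

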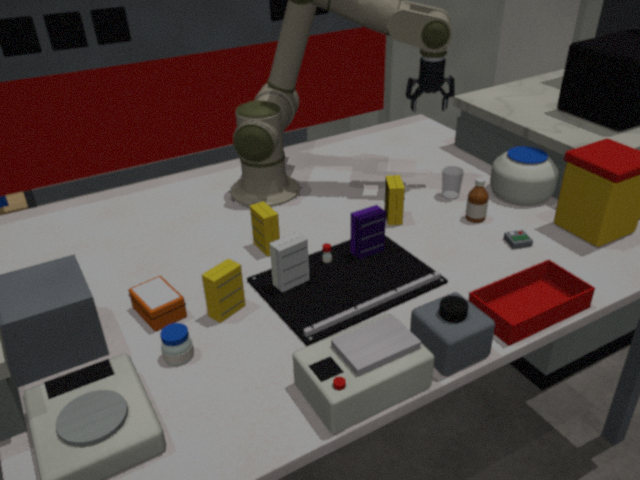

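View pics/top0.png

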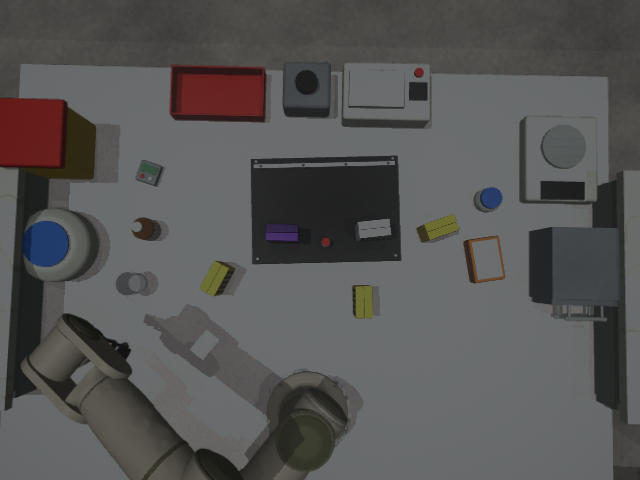

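The scene view shows the purple rack at (368,232), the white one at (291,263), the vial at (327,254) and the rail running from (306,330) to (441,278). The top view shows purple at (283,233), white at (374,229), the vial at (326,242) and the rail at row 163.

Things that could be taken for the purple rack, by top pixel: purple (283,233), white (374,229), and yellow look-alikes at (217,278), (363,301) and (440,228). I choose (283,233), the only purple one, and check it in a crop.

Run:
```python
import cv2
t=cv2.imread("pics/top0.png")[145:275,245:405]
s=cv2.imread("pics/scene0.png")[195:340,240:450]
t=cv2.resize(cv2.convertScaleAbs(t,alpha=1.8),None,fx=5,fy=5*0+4.5,interpolation=cv2.INTER_CUBIC)
t=cv2.resize(t,(800,585))
cv2.imwrite("pics/tc.png",cv2.resize(cv2.convertScaleAbs(cv2.imread("pics/top0.png")[150:270,245:405],alpha=1.8),(800,600),interpolation=cv2.INTER_CUBIC))
cv2.imwrite("pics/sc.png",cv2.resize(cv2.convertScaleAbs(cv2.imread("pics/scene0.png")[190:340,250:450],alpha=1.6),(800,600),interpolation=cv2.INTER_CUBIC))
```

```text
(no output)
```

View pics/tc.png

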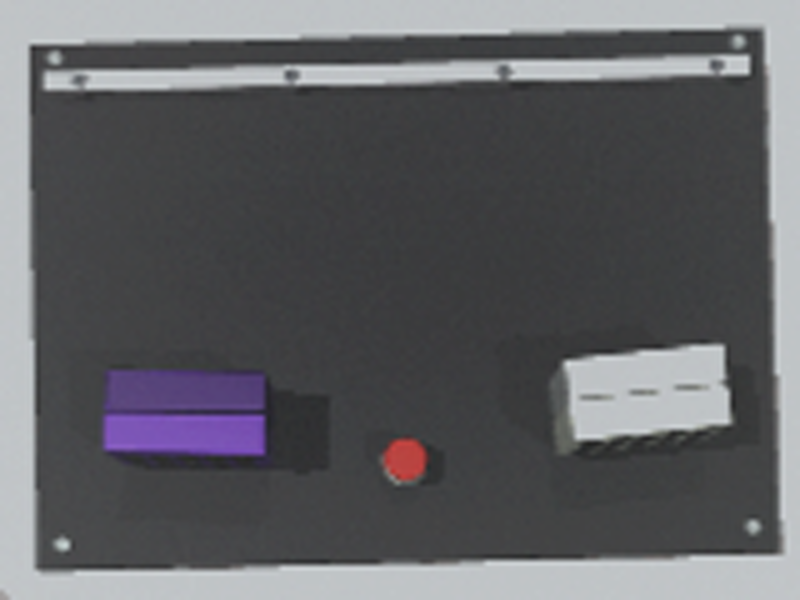

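View pics/sc.png

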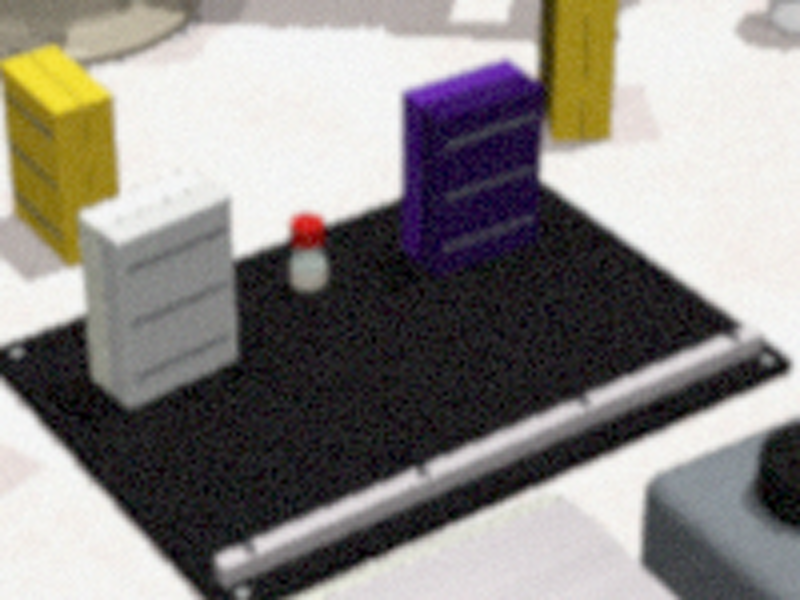

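The crops show that the purple rack is the one standing left of the vial, with its lighter holes half on the robot's side. Its top corners in the top crop are (107,370), (266,373), (266,455) and (104,450).

```bash
cat > h.py <<'E'
from rig import ctrl
import numpy as np,cv2
np.set_printoptions(precision=2,suppress=True)
def cam(n):
    c=ctrl.camera_info(n);return [np.array(c[k],float) for k in("K","dist","R","t")]
def ray(n,p):
    K,d,R,t=cam(n);q=cv2.undistortPoints(np.array([[p]],float),K,d)[0,0]
    v=R.T@np.r_[q,1];return -R.T@t,v/np.linalg.norm(v)
def atz(n,p,z):
    o,v=ray(n,p);return o+v*(z-o[2])/v[2]
def tri(ps):
    A=0;b=0
    for n,p in ps:
        o,v=ray(n,p);M=np.eye(3)-np.outer(v,v);A=A+M;b=b+M@o
    return np.linalg.solve(A,b)
T=lambda u,v:(244.6+u/5,149.6+v/5)
S=lambda u,v:(249.6+u/4,189.6+v/4)
E
python3 - <<'E'
from h import *
for a,b in [((107,370),(545,85)),((266,373),(440,113)),((266,455),(404,93)),((104,450),(508,62))]:
    print("tri",tri([("top",T(*a)),("scene",S(*b))]))
print("tops at z136")
for a in [(107,370),(266,373),(266,455),(104,450)]: print(atz("top",T(*a),136))
print("scene bottom z12",[atz("scene",S(*b),12) for b in [(403,257),(440,276),(538,241)]])
print("deck",[atz("top",T(*b),12) for b in [(30,45),(765,28),(782,553),(38,570)]])
print("rail z26",[atz("top",T(*b),26) for b in [(44,91),(750,75)]])
print("vial",atz("top",T(406,459),50+12), "white",[atz("top",T(*b),136) for b in[(562,358),(724,344),(731,425),(572,441)]])
print("yellow",[atz("top",p,100) for p in [(217,278)]])
E
```

```text
tri [513.1  115.82 133.36]
tri [513.21  33.12 137.93]
tri [470.77  32.42 132.15]
tri [471.   115.98 130.66]
tops at z136
[512.75 115.38 136.  ]
[512.9   32.39 136.  ]
[470.03  31.41 136.  ]
[470.9  115.83 136.  ]
scene bottom z12 [array([482.38,  25.79,  12.  ]), array([514.74,  34.7 ,  12.  ]), array([514.41, 114.37,  12.  ])]
deck [array([708.33, 175.34,  12.  ]), array([ 727.  , -243.48,   12.  ]), array([ 427.83, -256.53,   12.  ]), array([409.64, 162.45,  12.  ])]
rail z26 [array([679.45, 165.02,  26.  ]), array([ 696.99, -233.36,   26.  ])]
vial [473.67 -42.74  62.  ] white [array([ 523.97, -122.02,  136.  ]), array([ 533.07, -206.55,  136.  ]), array([ 490.72, -210.73,  136.  ]), array([ 480.64, -127.93,  136.  ])]
yellow [array([368.25, 244.74, 100.  ])]
```

>>> {"fn": "arm_command", "kwargs": {
  "increments": [
    {"dr":[0,0,-0.154],"offset":[0,0,0],"hand":0},
    {"dr":[0,0,-0.154],"offset":[0,0,0],"hand":0},
    {"dr":[0,0,-0.154],"offset":[0,0,0],"hand":0},
    {"dr":[0,0,-0.154],"offset":[0,0,0],"hand":0},
    {"dr":[0,0,0],"offset":[0,0,0],"hand":0}
  ]
}}

```text
time_s: 0.6
eef_pos: [224.4, 474.5, 231.0]
ee_rot: [-0.0, -0.022, 1.0, -0.0]
force: [-0.7, 0.2, 0.2]
grip_width: 0.498
grip_force: 0.0
```

```bash
cat > go.py <<'E'
from h import *
from scipy.spatial.transform import Rotation as Ro
import sys
s=ctrl.sense();q=s['ee_rot'];R=Ro.from_quat([q[1],q[2],q[3],q[0]]).as_matrix()
print(s['time_s'],np.array(s['eef_pos']),"F",np.array(s['force']),"grip",s['grip_width'],"yaw",np.arctan2(-R[0,1],R[1,1]),"z",R[:,2],"j",np.array(s['joints']))
if len(sys.argv)>3:
    d=np.array([float(a) for a in sys.argv[1:4]])-s['eef_pos'];print("units",R.T@d/120)
E
python3 go.py 425 72 231
```

```text
0.6 [224.4  474.48 230.99] F [-0.66  0.16  0.24] grip 0.49818384183422393 yaw 0.043049220669622704 z [-0. -0. -1.] j [ 0.91  0.31  1.5   0.    1.33 -0.71]
units [-1.53 -3.42  0.  ]
```

>>> {"fn": "arm_command", "kwargs": {
  "increments": [
    {"dr":[0,0,0],"offset":[-0.096,-0.214,0],"hand":0},
    {"dr":[0,0,0],"offset":[-0.096,-0.214,0],"hand":0},
    {"dr":[0,0,0],"offset":[-0.096,-0.214,0],"hand":0},
    {"dr":[0,0,0],"offset":[-0.096,-0.214,0],"hand":0},
    {"dr":[0,0,0],"offset":[-0.096,-0.214,0],"hand":0},
    {"dr":[0,0,0],"offset":[-0.096,-0.214,0],"hand":0},
    {"dr":[0,0,0],"offset":[-0.096,-0.214,0],"hand":0},
    {"dr":[0,0,0],"offset":[-0.096,-0.214,0],"hand":0}
  ]
}}

```text
time_s: 1.4
eef_pos: [325.5, 272.1, 231.2]
ee_rot: [-0.0, -0.019, 1.0, -0.0]
force: [0.3, 0.7, -0.2]
grip_width: 0.499
grip_force: 0.0
```

>>> {"fn": "arm_command", "kwargs": {
  "increments": [
    {"dr":[0,0,0],"offset":[-0.096,-0.214,0],"hand":0},
    {"dr":[0,0,0],"offset":[-0.096,-0.214,0],"hand":0},
    {"dr":[0,0,0],"offset":[-0.096,-0.214,0],"hand":0},
    {"dr":[0,0,0],"offset":[-0.096,-0.214,0],"hand":0},
    {"dr":[0,0,0],"offset":[-0.096,-0.214,0],"hand":0},
    {"dr":[0,0,0],"offset":[-0.096,-0.214,0],"hand":0},
    {"dr":[0,0,0],"offset":[-0.096,-0.214,0],"hand":0},
    {"dr":[0,0,0],"offset":[-0.096,-0.214,0],"hand":0}
  ]
}}

```text
time_s: 2.2
eef_pos: [426.2, 70.7, 231.2]
ee_rot: [-0.0, -0.019, 1.0, 0.0]
force: [0.1, 0.8, 0.0]
grip_width: 0.496
grip_force: 0.0
```

```bash
python3 go.py 428 72 116
```

```text
2.2 [426.2   70.7  231.25] F [0.08 0.76 0.02] grip 0.49608409873564924 yaw 0.03815268198939695 z [-0.  0. -1.] j [-0.11  0.11  1.76  0.    1.28 -1.72]
units [-0.02  0.01  0.96]
```

>>> {"fn": "arm_command", "kwargs": {
  "increments": [
    {"dr":[0,0,0],"offset":[0,0.01,0.2],"hand":0},
    {"dr":[0,0,0],"offset":[0,0,0.2],"hand":0},
    {"dr":[0,0,0],"offset":[0,0,0.2],"hand":0},
    {"dr":[0,0,0],"offset":[0,0,0.2],"hand":0},
    {"dr":[0,0,0],"offset":[0,0,0.19],"hand":0},
    {"dr":[0,0,0],"offset":[-0.1,0,0],"hand":0},
    {"dr":[0,0,0],"offset":[-0.1,0,0],"hand":0},
    {"dr":[0,0,0],"offset":[0,0,0],"hand":0}
  ]
}}

```text
time_s: 3.0
eef_pos: [450.6, 74.0, 112.3]
ee_rot: [0.0, -0.02, 1.0, -0.0]
force: [-0.3, -0.2, 0.5]
grip_width: 0.5
grip_force: 0.0
```

```bash
python3 go.py
python3 - <<'E'
from h import *
a=ctrl.capture("scene")[150:330,220:460];b=ctrl.capture("wrist")
f=lambda i,w:cv2.resize(cv2.convertScaleAbs(i[:,:,::-1],alpha=1.6),w,interpolation=cv2.INTER_CUBIC)
cv2.imwrite("pics/c1.png",np.hstack([f(a,(400,300)),f(b,(400,300))]))
E
```

```text
3.0 [450.6   73.96 112.32] F [-0.28 -0.16  0.53] grip 0.5002531020447032 yaw 0.0390655676010208 z [ 0. -0. -1.] j [-0.09  0.31  1.85 -0.    0.98 -1.7 ]
```

View pics/c1.png

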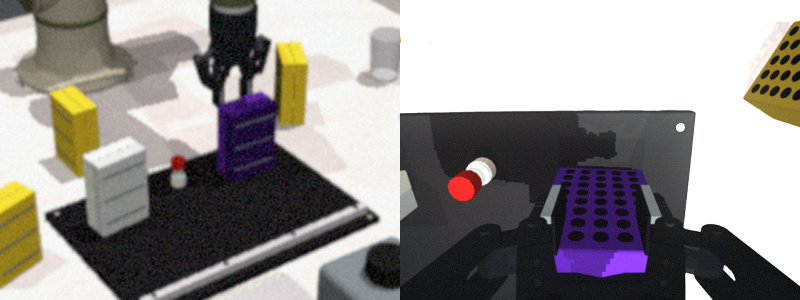

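The left half shows the gripper behind the standing purple rack. The right half is the wrist view, with the rack's holes face between the finger pads at (552,205) and (645,205). I'll check the pad gap by projection before pushing.

Run:
```python
from h import *
K,d,R,t=cam("wrist");print("cam",-R.T@t, "axis",R[2])
for p in [(461,95,118),(461,53,118),(461,95,150),(461,53,150),(461,116,118),(470.5,115.6,136),(470.5,31.6,136),(470.5,115.6,12)]:
    q=cv2.projectPoints(np.array(p,float),cv2.Rodrigues(R)[0],t,K,d)[0].ravel()
    print(p,q*400/640+[400,0])
```

```text
cam [374.62  71.41 255.51] axis [ 0.3   0.01 -0.96]
(461, 95, 118) [633.92 217.91]
(461, 53, 118) [564.87 215.53]
(461, 95, 150) [641.65 253.44]
(461, 53, 150) [556.45 250.66]
(461, 116, 118) [668.06 218.85]
(470.5, 115.6, 136) [672.99 251.23]
(470.5, 31.6, 136) [522.39 246.25]
(470.5, 115.6, 12) [640.81 168.79]
```

Projection gives a 42 mm gap, so both fingers lie inside the rack's 84 mm width. I'll tip it slowly.

>>> {"fn": "arm_command", "kwargs": {
  "increments": [
    {"dr":[0,0,0],"offset":[-0.05,0,0],"hand":0},
    {"dr":[0,0,0],"offset":[-0.04,0,0],"hand":0},
    {"dr":[0,0,0],"offset":[-0.04,0,0],"hand":0},
    {"dr":[0,0,0],"offset":[-0.04,0,0],"hand":0},
    {"dr":[0,0,0],"offset":[-0.04,0,0],"hand":0},
    {"dr":[0,0,0],"offset":[-0.04,0,0],"hand":0},
    {"dr":[0,0,0],"offset":[-0.04,0,0],"hand":0},
    {"dr":[0,0,0],"offset":[-0.04,0,0],"hand":0}
  ]
}}

```text
time_s: 3.9
eef_pos: [489.8, 75.7, 112.5]
ee_rot: [0.0, -0.021, 1.0, -0.0]
force: [0.7, -0.6, -0.4]
grip_width: 0.501
grip_force: 0.0
```

>>> {"fn": "arm_command", "kwargs": {
  "increments": [
    {"dr":[0,0,0],"offset":[-0.04,0,0],"hand":0},
    {"dr":[0,0,0],"offset":[-0.04,0,0],"hand":0},
    {"dr":[0,0,0],"offset":[0,0,0],"hand":0}
  ]
}}

```text
time_s: 4.2
eef_pos: [499.5, 76.1, 112.5]
ee_rot: [0.0, -0.021, 1.0, -0.0]
force: [-0.1, -0.4, -0.0]
grip_width: 0.5
grip_force: 0.0
```

```bash
python3 go.py
python3 - <<'E'
from h import *
a=ctrl.capture("scene")[150:330,220:460];b=ctrl.capture("wrist")
f=lambda i,w:cv2.resize(cv2.convertScaleAbs(i[:,:,::-1],alpha=1.6),w,interpolation=cv2.INTER_CUBIC)
cv2.imwrite("pics/c2.png",np.hstack([f(a,(400,300)),f(b,(400,300))]))
E
```

```text
4.2 [499.49  76.06 112.46] F [-0.07 -0.4  -0.01] grip 0.4997085284144917 yaw 0.04200296901114572 z [ 0. -0. -1.] j [-0.08  0.4   1.71  0.    1.03 -1.69]
```

View pics/c2.png

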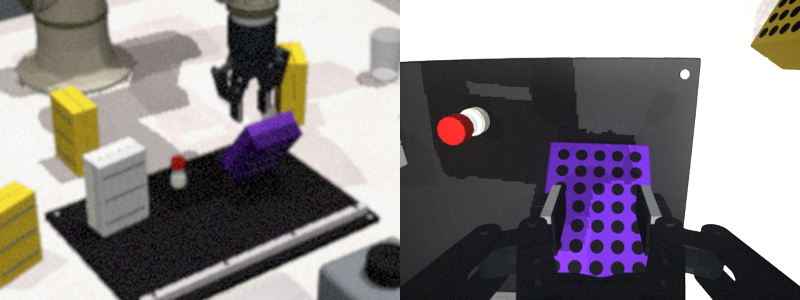

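The rack has passed its balance point and is falling away, holes side up. I'll back off and let it land.

>>> {"fn": "arm_command", "kwargs": {
  "increments": [
    {"dr":[0,0,0],"offset":[0.1,0,0],"hand":0},
    {"dr":[0,0,0],"offset":[0.15,0,0],"hand":0},
    {"dr":[0,0,0],"offset":[0.1,0,0],"hand":0},
    {"dr":[0,0,0],"offset":[0,0,0],"hand":0},
    {"dr":[0,0,0],"offset":[0,0,0],"hand":0},
    {"dr":[0,0,0],"offset":[0,0,0],"hand":0}
  ]
}}

```text
time_s: 4.9
eef_pos: [457.6, 74.3, 112.6]
ee_rot: [0.0, -0.021, 1.0, -0.0]
force: [0.1, 0.8, -0.6]
grip_width: 0.498
grip_force: 0.0
```

```bash
python3 go.py 455 72 30
python3 - <<'E'
from h import *
f=lambda i,w:cv2.resize(cv2.convertScaleAbs(i[:,:,::-1],alpha=1.7),w,interpolation=cv2.INTER_CUBIC)
a=ctrl.capture("scene")[190:340,250:450];b=ctrl.capture("top")[150:270,245:405]
cv2.imwrite("pics/c3.png",np.hstack([f(a,(400,300)),f(b,(400,300))]))
cv2.imwrite("pics/t3.png",b[:,:,::-1])
E
```

```text
4.9 [457.61  74.28 112.59] F [ 0.12  0.81 -0.61] grip 0.4979995920764756 yaw 0.0419125400639588 z [ 0. -0. -1.] j [-0.09  0.32  1.83  0.    0.99 -1.71]
units [ 0.02 -0.02  0.69]
```

View pics/c3.png

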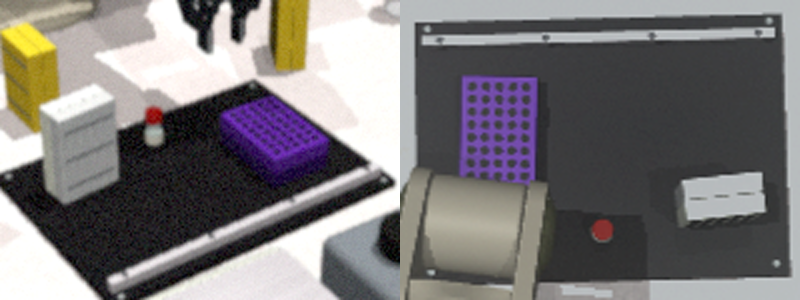

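The rack now lies flat with its holes up. Its far corners in the right panel are (462,77) and (537,77), and the rail face is at row 45.

Run:
```python
from h import *
for u,v in [(462,77),(537,77),(537,184)]: print(atz("top",T((u-400)*2,v*2),56))
b=cv2.imread("pics/t3.png").astype(int)
m=((b[:,:,0]-b[:,:,1])>25).astype(np.uint8)
ys,xs=np.nonzero(m);print(xs.min(),xs.max(),ys.min(),ys.max())
for c in range(xs.min()+1,xs.max(),4):
    r=np.nonzero(m[:,c])[0].min();p=atz("top",(245+c,149.5+r),56);print(p)
```

```text
[639.67 116.39  56.  ]
[641.44  33.48  56.  ]
[522.67  30.8   56.  ]
24 54 30 73
[642.22 114.8   56.  ]
[642.45 103.75  56.  ]
[642.69  92.69  56.  ]
[642.93  81.64  56.  ]
[640.37  70.51  56.  ]
[640.61  59.46  56.  ]
[640.84  48.4   56.  ]
[641.08  37.35  56.  ]
```

>>> {"fn": "arm_command", "kwargs": {
  "increments": [
    {"dr":[0,0,0],"offset":[0.02,-0.01,0.14],"hand":0},
    {"dr":[0,0,0],"offset":[0,0,0.14],"hand":0},
    {"dr":[0,0,0],"offset":[0,0,0.14],"hand":0},
    {"dr":[0,0,0],"offset":[0,0,0.14],"hand":0},
    {"dr":[0,0,0],"offset":[0,0,0.13],"hand":0},
    {"dr":[0,0,0],"offset":[0,0,0],"hand":0}
  ]
}}

```text
time_s: 5.6
eef_pos: [453.9, 73.1, 28.2]
ee_rot: [-0.002, -0.021, 1.0, 0.0]
force: [-0.2, -0.7, 0.7]
grip_width: 0.498
grip_force: 0.0
```

>>> {"fn": "arm_command", "kwargs": {
  "increments": [
    {"dr":[0,0,0],"offset":[-0.1,0,0],"hand":0},
    {"dr":[0,0,0],"offset":[-0.1,0,0],"hand":0},
    {"dr":[0,0,0],"offset":[-0.1,0,0],"hand":0},
    {"dr":[0,0,0],"offset":[-0.05,0,0],"hand":0},
    {"dr":[0,0,0],"offset":[-0.04,0,0],"hand":0},
    {"dr":[0,0,0],"offset":[-0.04,0,0],"hand":0},
    {"dr":[0,0,0],"offset":[-0.04,0,0],"hand":0},
    {"dr":[0,0,0],"offset":[-0.04,0,0],"hand":0}
  ]
}}

```text
time_s: 6.4
eef_pos: [515.8, 75.6, 29.7]
ee_rot: [-0.0, -0.021, 1.0, -0.0]
force: [-2.2, -1.4, 1.3]
grip_width: 0.498
grip_force: 1.2
```

>>> {"fn": "arm_command", "kwargs": {
  "increments": [
    {"dr":[0,0,0],"offset":[-0.04,0,0],"hand":0},
    {"dr":[0,0,0],"offset":[-0.04,0,0],"hand":0},
    {"dr":[0,0,0],"offset":[-0.04,0,0],"hand":0},
    {"dr":[0,0,0],"offset":[-0.04,0,0],"hand":0}
  ]
}}

```text
time_s: 6.8
eef_pos: [535.3, 76.4, 29.7]
ee_rot: [-0.0, -0.021, 1.0, 0.0]
force: [-2.0, 0.3, 2.8]
grip_width: 0.506
grip_force: 1.3
```

```bash
python3 go.py
```

```text
6.8 [535.34  76.44  29.69] F [-2.04  0.28  2.81] grip 0.5063256002173705 yaw 0.042041771877942086 z [-0.  0. -1.] j [-0.07  0.59  1.66  0.    0.89 -1.69]
```

Pushing friction is about 2 N. I'll creep the rest in until the rail stops it.

>>> {"fn": "arm_command", "kwargs": {
  "increments": [
    {"dr":[0,0,0],"offset":[-0.03,0,0],"hand":0},
    {"dr":[0,0,0],"offset":[-0.03,0,0],"hand":0},
    {"dr":[0,0,0],"offset":[-0.015,0,0],"hand":0},
    {"dr":[0,0,0],"offset":[-0.01,0,0],"hand":0}
  ]
}}

```text
time_s: 7.2
eef_pos: [545.3, 76.8, 29.7]
ee_rot: [-0.0, -0.021, 1.0, 0.0]
force: [-2.6, 0.0, 1.6]
grip_width: 0.497
grip_force: 1.1
```

>>> {"fn": "arm_command", "kwargs": {
  "increments": [
    {"dr":[0,0,0],"offset":[-0.012,0,0],"hand":0},
    {"dr":[0,0,0],"offset":[0,0,0],"hand":0}
  ]
}}

```text
time_s: 7.4
eef_pos: [546.9, 76.9, 29.7]
ee_rot: [0.0, -0.021, 1.0, 0.0]
force: [-0.4, 0.4, -0.3]
grip_width: 0.498
grip_force: 0.1
```

>>> {"fn": "arm_command", "kwargs": {
  "increments": [
    {"dr":[0,0,0],"offset":[-0.012,0,0],"hand":0},
    {"dr":[0,0,0],"offset":[0,0,0],"hand":0}
  ]
}}

```text
time_s: 7.6
eef_pos: [548.3, 76.9, 29.7]
ee_rot: [0.0, -0.021, 1.0, -0.0]
force: [0.2, -0.2, 0.3]
grip_width: 0.506
grip_force: 0.2
```

>>> {"fn": "arm_command", "kwargs": {
  "increments": [
    {"dr":[0,0,0],"offset":[-0.012,0,0],"hand":0},
    {"dr":[0,0,0],"offset":[-0.012,0,0],"hand":0}
  ]
}}

```text
time_s: 7.8
eef_pos: [548.8, 77.0, 29.6]
ee_rot: [-0.003, -0.021, 1.0, -0.0]
force: [-21.1, -2.4, 15.1]
grip_width: 0.498
grip_force: 10.0
```

>>> {"fn": "arm_command", "kwargs": {
  "increments": [
    {"dr":[0,0,0],"offset":[-0.012,0,0],"hand":0}
  ]
}}

```text
time_s: 7.9
eef_pos: [548.8, 77.0, 29.6]
ee_rot: [-0.005, -0.021, 1.0, -0.0]
force: [-27.7, -4.9, 21.7]
grip_width: 0.5
grip_force: 14.4
```

```bash
python3 go.py
python3 - <<'E'
from h import *
f=lambda i,w:cv2.resize(cv2.convertScaleAbs(i[:,:,::-1],alpha=1.7),w,interpolation=cv2.INTER_CUBIC)
a=ctrl.capture("scene")[205:305,320:450];b=ctrl.capture("top")[150:225,245:345]
cv2.imwrite("pics/c4.png",np.hstack([f(a,(400,300)),f(b,(400,300))]))
E
```

```text
7.9 [548.77  77.03  29.64] F [-27.67  -4.91  21.74] grip 0.5004378526444238 yaw 0.0427441906442012 z [-0.01 -0.   -1.  ] j [-0.07  0.62  1.61 -0.    0.92 -1.68]
```

View pics/c4.png

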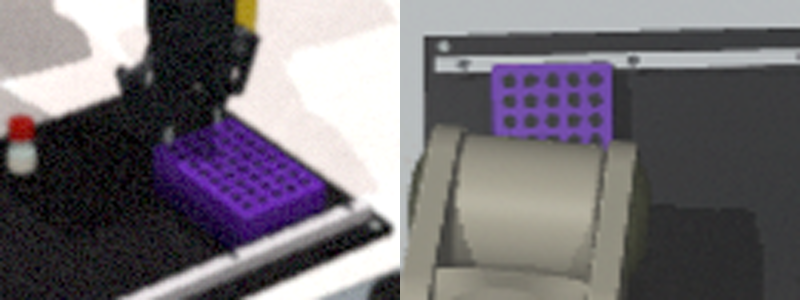

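The rail stopped the rack hard at 28 N, and both views show its end against the rail. I'll back off straight, then rise.

>>> {"fn": "arm_command", "kwargs": {
  "increments": [
    {"dr":[0,0,0],"offset":[0.02,0,0],"hand":0},
    {"dr":[0,0,0],"offset":[0.03,0,0],"hand":0},
    {"dr":[0,0,0],"offset":[0.1,0,0],"hand":0},
    {"dr":[0,0,0],"offset":[0.2,0,0],"hand":0},
    {"dr":[0,0,0],"offset":[0.25,0,0],"hand":0},
    {"dr":[0,0,0],"offset":[0.15,0,-0.1],"hand":0},
    {"dr":[0,0,0],"offset":[0,0,-0.3],"hand":0},
    {"dr":[0,0,0],"offset":[0,0,-0.3],"hand":0}
  ]
}}

```text
time_s: 8.8
eef_pos: [462.0, 73.4, 114.7]
ee_rot: [-0.0, -0.021, 1.0, 0.0]
force: [0.7, 0.7, -0.0]
grip_width: 0.501
grip_force: 0.0
```

>>> {"fn": "arm_command", "kwargs": {
  "increments": [
    {"dr":[0,0,0],"offset":[0.2,0,-0.3],"hand":0},
    {"dr":[0,0,0],"offset":[0.2,0,-0.3],"hand":0},
    {"dr":[0,0,0],"offset":[0.2,0,-0.2],"hand":0},
    {"dr":[0,0,0],"offset":[0,0,0],"hand":0},
    {"dr":[0,0,0],"offset":[0,0,0],"hand":0}
  ]
}}

```text
time_s: 9.3
eef_pos: [390.9, 70.3, 209.9]
ee_rot: [0.001, -0.021, 1.0, -0.0]
force: [-0.1, 0.2, 0.5]
grip_width: 0.498
grip_force: 0.0
```

```bash
python3 go.py
python3 - <<'E'
from h import *
f=lambda i,w:cv2.resize(cv2.convertScaleAbs(i[:,:,::-1],alpha=1.7),w,interpolation=cv2.INTER_CUBIC)
a=ctrl.capture("scene");b=ctrl.capture("top")
cv2.imwrite("pics/c5.png",np.vstack([np.hstack([f(a[205:305,320:450],(400,300)),f(b[150:225,245:345],(400,300))]),np.hstack([f(a[130:400,100:500],(400,270)),f(b[60:320,100:500],(400,270))])]))
E
```

```text
9.3 [390.91  70.28 209.89] F [-0.15  0.17  0.51] grip 0.4980282088653406 yaw 0.041780803813290045 z [ 0. -0. -1.] j [-0.12  0.05  1.88  0.    1.21 -1.73]
```

View pics/c5.png

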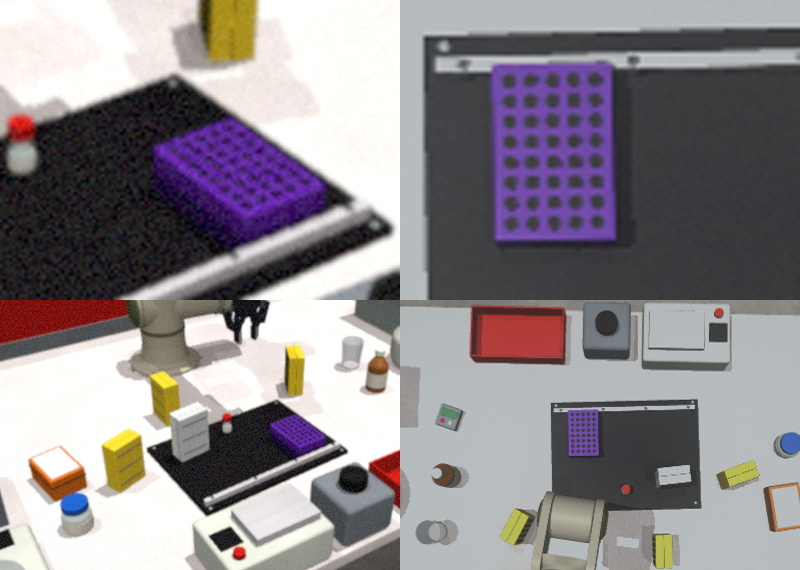

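The rack lies flat with its holes up. Its far corners are at (493,66) and (613,64) and its near corners at (497,242) and (616,240). The white rack, vial and look-alikes are unmoved.

Run:
```python
from h import *
g=lambda u,v:(244.6+(u-400)/4,149.6+v/4)
P=[atz("top",g(*p),56) for p in [(493,66),(613,64),(616,240),(497,242)]];print(np.array(P))
for p in P:print("gap to rail",679.45+(165.02-p[1])*.0440-p[0])
print(ctrl.finish_job())
```

```text
[[679.49 121.71  56.  ]
 [682.67  38.7   56.  ]
 [560.24  33.86  56.  ]
 [557.14 115.77  56.  ]]
gap to rail 1.8610067855256602
gap to rail 2.33543088451529
gap to rail 124.98022622567782
gap to rail 124.47925557717679
the job is handed in; nothing more can be done
None
```

The purple rack lies flat with its holes up and its end against the stop rail, pushed there until the rail stopped it at about 28 N. The final pictures put it parallel to the rail and within their roughly 2 mm error of touching. The white rack, vial and everything else look undisturbed, and the job was handed in at about 9.4 s.

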